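# Switch on a stirrer behind the splash guard with the bent rod

### The job

Behind the low splash guard stand two magnetic stirrers. Take the bent rod from its rest, reach over the guard with it and push the toggle lever of the stirrer that carries the beaker all the way over, away from the guard, to switch it on; only the rod may touch the stirrers, and the empty stirrer stays off and the beaker where it is. Then put the rod back in the forks of its rest, level, and let go.

Things in the scene. Friction and masses are not known exactly. Their poses are not given: they have to be found in the camera images.
- rod: Bent steel rod with a black grip, in the rest, bent end away from the robot. Grip 130 mm long (x), 14 wide (y), 22 high; origin in its middle, x along the rod to the bent end, z up. The 10 mm round rod leaves the grip at the origin's height and at x = 172 mm turns straight down; the leg ends 105 mm below the origin. 0.11 kg, balances at about x = 20 mm. Pinch the grip from above across its 14 mm.
- rod_tip (a point): lower end of the rod's vertical leg, at (172, 0, -105) mm in the rod's frame
- rest: Fixed rest: foot 130 x 80 x 10 mm, two aluminium forks 8 mm thick at x = -45 and +45 mm; origin under its middle on the bench, z up. Fork seats 125 mm above the bench, about 22 mm wide, sloping cheeks up to 148 mm, 50 mm apart. The grip lies along x in both forks, its middle over the origin, 136 mm above the bench; it belongs back like that, either way round. Pinch it between the forks.
- guard: Fixed splash guard: upright clear panel in an aluminium frame, 240 mm wide (y), 130 mm high, 10 mm thick; origin on the bench under the middle of the panel, x points away from the robot, square to the panel. The stirrers stand behind it, square to it.
- stirrer_a: Stirrer with the steel beaker. Fixed white box 180 (x) x 95 (y) x 50 mm high, axes as the guard's; origin under its middle on the bench, 115 mm behind the panel, 52.5 mm left or right of the guard's middle. The beaker (82 mm across, 90 high) stands loose on a plate 60 mm above the bench, centre at x = 41 mm. Hinge of the toggle lever: x = -45 mm, y = 0, 70 mm behind the panel.
- beaker: Open steel beaker, 82 mm across, 90 mm high, loose on the plate of one stirrer; origin at the middle of its underside, 60 mm above the bench.
- stirrer_b: The other, equal stirrer, same origin and axes, beside the first; its plate is empty.
- lever_a (a joint): Angle of the black flat toggle lever, 22 mm wide (y), 8 mm thick, 40 mm long, hinged 51 mm above the bench in the stirrer's top, of the stirrer with the beaker. 0: leaning 0.45 rad towards the guard (off); 0.9 rad: leaning 0.45 rad away from it (on). It moves freely against light friction (about 1 N at the tip) and stays where it is left.
- lever_a_tip (a point): middle of the free end of the lever of the stirrer with the beaker: about 87 mm above the bench, and when off some 53 mm behind the guard's panel
- lever_b (a joint): The same for the black flat toggle lever, 22 mm wide (y), 8 mm thick, 40 mm long, hinged 51 mm above the bench in the stirrer's top, of the empty stirrer, whose lever is 105 mm beside the other; it must stay off.

How it is judged:
By the outcome, as a careful person would: the job done as asked, in the order asked, and still so for the second after the job is handed in, with the robot touching nothing.
It also fails if it takes over 59 s, if anything falls off the work surface, if the arm or the gripper's body presses on something with over 40 N, if the wrist force passes 120 N, or if a joint passes its speed limit or range.

### The arm

A 7-joint arm with a two-finger parallel gripper is mounted at the origin on a cart in front of the work surface, level with it; the furniture and walls round the work are solid. World frame = base frame: x ahead of the robot, y to its left, z up, the work surface at z = 0. Lengths are in mm, angles in rad, forces in N, time in s.
With the tool pointing down it reaches from about 375 to 925 mm from the base axis. Payload 3.1 kg.
Tool frame: the origin (TCP) lies at the very end of the fingers, on their centre line; the grasp point (between the pads) lies 19 mm behind it; z points along the fingers, y is the direction in which the jaws open and shut (so a half turn about z gives the same grasp; the last joint's range is limited). The gripper opens to 85 mm and grips with 20 to 120 N. Pads are 22 mm wide; open, the fingers measure 114 mm over their backs; the gripper's body (76 mm by 85 mm) begins 54 mm behind the grasp point. The pads swing forward as they close: fully open they stand 13 mm farther back than shut.
Start: joints at [1.091, 0.383, 0.044, 1.598, -0.018, 1.161, -0.05], TCP at [242.204, -603.192, 231.269] pointing down, gripper open.
Joint ranges: [-2.61, 2.61], [-0.41, 2.15], [-1.48, 1.57], [0, 2.5], [-1.57, 4.71], [0.05, 1.97], [-2.85, 2.85]. Speed limits (rad/s): [2.79, 2.79, 3.14, 3.14, 3.14, 3.14, 3.14].

### API

Orientations are given as a unit quaternion [w, x, y, z].
In Python, from plant import ctrl, vision gives the robot as it stands.
- The arm moves only by the tool arm_command, never from a script. Its arguments are lists of equal length, an entry for each row: "dp": the shift along the tool's x, y, z in units of 25 mm (1.0 is 25 mm), a list of three; "delta_rot": the turn, a rotation vector about the tool's x, y, z in degrees, a list of three. A call has 1 to 20 rows; each row shifts and turns the pose as measured when the row begins, along the tool's axes as they then stand; what a row does not reach is not made up. A row lasts 1/8 s, in which the tool goes at most 62.5 mm and 10.7 degrees, less where a joint would pass 70% of its speed; a pose out of reach is approached as far as the arm can. A call is refused whole if a number of a shift passes 1 or a number of a turn 10.7, either way. A call with a gripper value outside its range is refused whole. "claw" is the finger opening in mm, from 0 to 85.4, set as the call begins (left out, the last holds). The fingers move at their own pace and stop on an object; "newtons" is the grip in N (left out, the last holds). Time passes only in rows, so rows that do not move let the fingers close. It gives the time, the measured TCP pose, the force and the opening at its end, in the units of the state.
- ctrl.sense(): the state, without advancing time (a new reading comes with each control period).
- vision.snapshot(name): name is "scene" or "top" or "wrist"; returns a dict with "img" (400x640x3 uint8, red, green, blue), "vertical_fov" (degrees; the focal length in pixels is half the picture's height over the tangent of half this angle, whatever the lens; pixels are square), "cx", "cy" (the principal point, pixels), "R" (3x3) and "t" (3): a world point X has camera coordinates R X + t. Camera axes: x right, y down, z forward; pixel columns grow to the right and rows downward; lengths in mm; the calibration is good to about 2 mm. A picture is of the moment at which its call begins. There is no depth.
- ctrl.hand_in(): hands the job in, once; it reports no verdict.
The state is a dict: "clock": time; "joint_positions": joint angles; "qvel": joint speeds; "effort": joint torques, N m; "eef_pos": TCP position; "orientation": TCP orientation; "contact_force": force on the tool from outside, world axes, zero at the start; "moment": the same for the moment, N m; "grip_width": opening from 0.0 (shut) to 1.0 (fully open).
Only numpy, scipy, OpenCV 4.12 (cv2) and the standard library are available. Lean on these libraries where they do the work, as an engineer would, in place of code of your own. Each camera call takes 0.05 s, during which the arm holds its last target. There are 200 camera calls.

## Working session

There is one attempt and no reset: what is moved stays moved. The work goes in short steps, Python scripts to look and compute and a tool call to move; the robot and the scene stay as the last step left them, time stands still between calls to the robot, and variables do not carry over. Pictures are saved under pics/ and viewed, about 8 in all and at most 12, crops included, and the job is handed in when it is done.

Besides the shell and the picture viewer there is one more tool, called after "Call:" by a JSON object that holds its "api" and its "payload", one argument or row to a line. arm_command: Moves the arm, as the interface text tells. Its arguments: {"type":"object","properties":{"dp":{"type":"array","items":{"type":"array","items":{"type":"number"}}},"delta_rot":{"type":"array","items":{"type":"array","items":{"type":"number"}}},"claw":{"type":"number"},"newtons":{"type":"number"}},"required":["dp","delta_rot"]}

```bash
mkdir -p pics
cat > h.py <<'E'
import numpy as np, cv2, pickle
from plant import ctrl, vision
def snap(n,f):
    s=vision.snapshot(n); cv2.imwrite(f'pics/{f}.png',s['img'][:,:,::-1]); pickle.dump(s,open(f'pics/{f}.pkl','wb')); return s
def K(s):
    f=200/np.tan(np.radians(s['vertical_fov'])/2); return f
def ray(s,p):
    f=K(s); d=np.array([(p[0]-s['cx'])/f,(p[1]-s['cy'])/f,1]); R=np.array(s['R']); t=np.array(s['t'])
    d=R.T@d; return -R.T@t, d/np.linalg.norm(d)
def onz(s,p,z):
    c,d=ray(s,p); return c+d*(z-c[2])/d[2]
def tri(obs):
    A=0;b=0;L=[]
    for s,p in obs:
        c,d=ray(s,p);P=np.eye(3)-np.outer(d,d);A=A+P;b=b+P@c;L.append((P,c))
    x=np.linalg.solve(A,b); return x,[float(np.linalg.norm(P@(x-c))) for P,c in L]
def proj(s,X):
    X=np.atleast_2d(X)@np.array(s['R']).T+np.array(s['t']); f=K(s); return np.c_[s['cx']+f*X[:,0]/X[:,2],s['cy']+f*X[:,1]/X[:,2]]
def load(f): return pickle.load(open(f'pics/{f}.pkl','rb'))
E
python3 - <<'E'
from h import *
for n in('scene','top','wrist'):
    s=snap(n,n+'0'); print(n,s['vertical_fov'],s['cx'],s['cy'],np.round(ray(s,(320,200))[0]),np.round(ray(s,(320,200))[1],2))
a=[cv2.imread(f'pics/{n}0.png') for n in('scene','top')]
cv2.imwrite('pics/st.png',cv2.resize(np.vstack(a),None,fx=.75,fy=.75) if 0 else np.vstack(a)[:, :][:800])
print(ctrl.sense())
E
```

```text
scene 47.71351125403615 312.4838726765154 203.06947365982 [262. 999. 539.] [ 0.37 -0.8  -0.47]
top 46.257220619564535 321.76510899002125 195.16799456752008 [431. 317. 975.] [ 0.18  0.   -0.98]
wrist 64.24300125994195 326.222584831611 201.64044999139387 [ 302. -578.  373.] [-0.24 -0.07 -0.97]
{'clock': 0.15, 'joint_positions': array([ 1.09119186,  0.38365654,  0.04387232,  1.59922965, -0.01790167,
        1.16119113, -0.04987874]), 'qvel': array([-0.00132134, -0.00450456,  0.0001021 , -0.00504694,  0.00038517,
        0.00033084, -0.00126432]), 'effort': array([ 2.14841974e-03, -4.34051120e+01,  1.02716926e+00, -2.49981254e+01,
        1.07610601e-02,  7.24901431e-03, -3.17499951e-05]), 'eef_pos': array([ 241.89560748, -602.51016357,  230.16260507]), 'orientation': array([-1.01430475e-03,  9.81826221e-01,  1.89779285e-01, -2.55150333e-04]), 'contact_force': array([-0.05521565, -0.15653246,  0.17680723]), 'moment': array([ 0.00854865, -0.06273834,  0.04766476]), 'grip_width': 1.0045237958150268}
```

View pics/scene0.png

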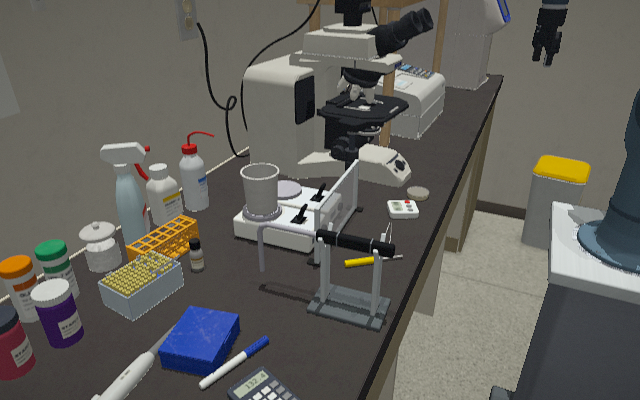

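View pics/top0.png

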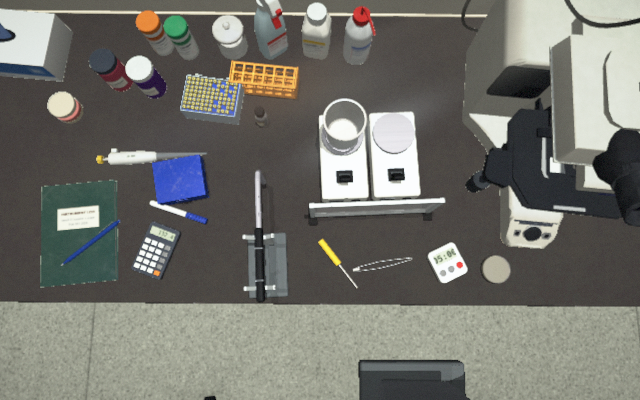

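The beaker is on the left stirrer (top view about (344,125)) and the rod lies near column 260. I'll zoom in for accurate points.

Run:
```python
from h import *
a=cv2.imread('pics/top0.png')[85:310,225:455]; b=cv2.imread('pics/scene0.png')[150:335,220:420]
cv2.imwrite('pics/topc.png',cv2.resize(a,None,fx=2.6,fy=2.6,interpolation=cv2.INTER_CUBIC))
cv2.imwrite('pics/scc.png',cv2.resize(b,None,fx=3.2,fy=3.2,interpolation=cv2.INTER_CUBIC))
s=load('top0')
for p in [(268,265),(258,172),(260,298),(308,210),(444,210),(344,176),(396,175),(500,200),(470,180),(430,380),(330,242)]: print(p,np.round(onz(s,p,0)),np.round(onz(s,p,130)))
```

```text
(268, 265) [467. 424.   0.] [462. 410. 130.]
(258, 172) [664. 451.   0.] [633. 433. 130.]
(260, 298) [401. 438.   0.] [405. 422. 130.]
(308, 210) [582. 343.   0.] [562. 339. 130.]
(444, 210) [585.  56.   0.] [564.  91. 130.]
(344, 176) [657. 267.   0.] [627. 274. 130.]
(396, 175) [660. 156.   0.] [629. 177. 130.]
(500, 200) [608. -63.   0.] [584. -13. 130.]
(470, 180) [650.  -2.   0.] [621.  41. 130.]
(430, 380) [245.  97.   0.] [270. 127. 130.]
(330, 242) [516. 296.   0.] [504. 299. 130.]
```

View pics/topc.png

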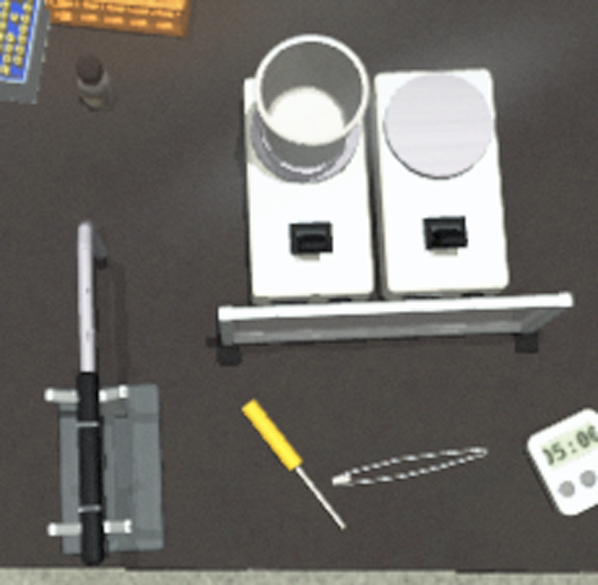

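View pics/scc.png

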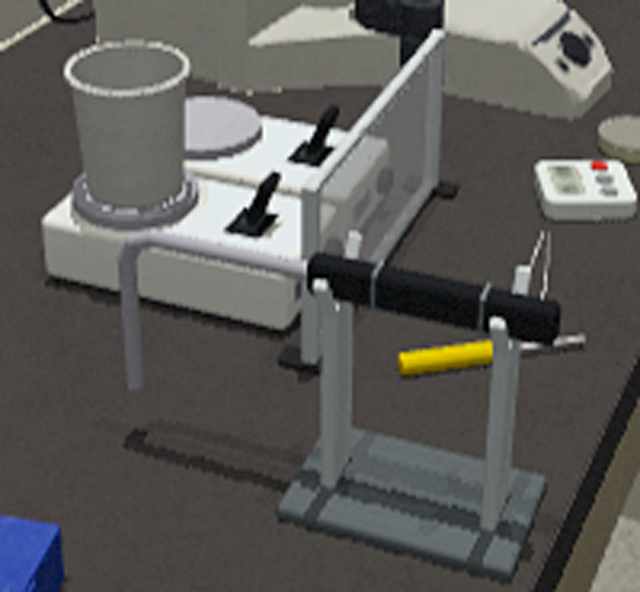

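```bash
cat > fit.py <<'E'
from h import *
from scipy.optimize import least_squares
T,S=load('top0'),load('scene0')
tp=lambda u,v:(225+u/2.6-.3,85+v/2.6-.3); sp=lambda u,v:(220+u/3.2-.35,150+v/3.2-.35)
def fit(obs,x0,lab):
    def X(q,m):
        c,s=np.cos(q[3]),np.sin(q[3]); m=np.array(m,float); return np.array([q[0]+c*m[0]-s*m[1],q[1]+s*m[0]+c*m[1],q[2]+m[2]])
    f=lambda q:np.concatenate([proj(c,X(q,m))[0]-p for c,m,p in obs]+[[ (q[3]-x0[3])*0]])
    r=least_squares(f,x0,x_scale=[10,10,10,.1],loss='soft_l1'); print(lab,np.round(r.x,3)); print(np.round(r.fun[:-1].reshape(-1,2),1).tolist()); return r.x
if __name__=='__main__':
    fit([(T,(65,0,11),tp(88,373)),(T,(-65,0,11),tp(92,549)),(T,(172,0,5),tp(85,226)),
     (S,(65,0,11),sp(314,254)),(S,(65,7,-11),sp(311,288)),(S,(-65,7,11),sp(553,301)),(S,(-65,7,-11),sp(553,341)),(S,(172,0,-105),sp(135,387))],[450,415,136,0],'rod')
    fit([(T,(-5,120,130),tp(219,318)),(T,(5,120,130),tp(219,306)),(T,(5,-120,130),tp(572,292)),(T,(-5,-120,130),tp(572,304)),
     (S,(0,120,130),sp(312,188)),(S,(0,-120,130),sp(437,34))],[570,215,0,0],'guard')
    # stirrers in guard frame, a at y=+52.5
    a=[(-90,47.5,50),(-90,-47.5,50),(90,47.5,50),(90,-47.5,50)]
    g=lambda y:[(115+p[0],y+p[1],p[2]) for p in a]
    A,B=g(52.5),g(-52.5)
    fit([(T,A[2],tp(245,80)),(T,A[0],tp(252,297)),(T,A[1],tp(374,291)),(T,B[2],tp(376,74)),(T,B[3],tp(494,70)),(T,B[1],tp(508,285)),(T,B[0],tp(384,291)),
     (S,A[2],sp(45,224)),(S,A[0],sp(298,298)),(S,B[1],sp(388,150))],[570,215,0,0],'stir')
E
python3 fit.py
```

```text
rod [4.64031e+02 4.21861e+02 1.38500e+02 6.70000e-02]
[[-0.1, -1.7], [1.0, 5.7], [-0.5, -3.0], [-1.0, -2.2], [-1.6, 0.6], [1.8, 1.5], [0.7, 0.8], [0.7, -1.0]]
guard [ 5.78022e+02  2.14522e+02 -1.15200e+00  5.10000e-02]
[[2.1, 0.6], [1.8, -0.1], [-3.6, -0.2], [-3.1, 0.5], [-0.4, -0.8], [-0.1, -0.1]]
stir [ 5.79154e+02  2.12432e+02 -1.18160e+01  4.50000e-02]
[[0.1, -0.7], [0.5, -0.0], [0.3, 0.6], [-0.5, -0.1], [-0.9, -0.0], [0.2, 1.1], [1.3, 0.5], [-2.0, 2.2], [-4.1, -3.3], [1.1, 0.1]]
```

```bash
cat >> fit.py <<'E'
    print('lever',tri([(T,tp(312,229)),(S,sp(274,177))]), tri([(T,tp(446,223)),(S,sp(330,110))]))
    for p,q in [((622,158),(428,18)),((478,183),(398,165)),((525,240),(398,183))]: print('mic',tri([(T,p),(S,q)]))
    fit([(T,(65,0,11),tp(88,373)),(T,(-65,0,11),tp(92,562)),(T,(172,0,5),tp(85,222)),
     (S,(65,0,11),sp(314,254)),(S,(65,7,-11),sp(311,288)),(S,(-65,7,11),sp(555,301)),(S,(-65,7,-11),sp(555,341)),(S,(172,0,-105),sp(135,387))],[450,415,136,0],'rod2')
    fit([(T,(0,0,125),tp(89,460)),(T,(45,25,148),tp(48,395)),(T,(45,-25,148),tp(126,393)),(T,(-45,25,148),tp(52,530)),(T,(-45,-25,148),tp(128,526)),(S,(45,25,148),sp(320,282)),(S,(-45,25,148),sp(497,320)),(S,(45,-25,148),sp(354,236)),(S,(-45,-25,148),sp(522,268))][1:],[450,415,0,0],'rest')
E
python3 fit.py | grep -v '^\[\['
cat > pose.py <<'E'
from h import *
from scipy.spatial.transform import Rotation as Ro
s=ctrl.sense(); q=s['orientation']; R=Ro.from_quat([q[1],q[2],q[3],q[0]]).as_matrix()
print(np.round(s['clock'],2),np.round(s['eef_pos'],1),'\n',np.round(R,3),np.round(s['joint_positions'],2))
E
python3 pose.py
```

```text
rod [4.64031e+02 4.21861e+02 1.38500e+02 6.70000e-02]
guard [ 5.78022e+02  2.14522e+02 -1.15200e+00  5.10000e-02]
stir [ 5.79154e+02  2.12432e+02 -1.18160e+01  4.50000e-02]
lever (array([636.1905996 , 268.02249859,  87.98234204]), [6.723362972217828, 6.723362972217544]) (array([641.31922569, 168.26128053,  90.46655751]), [6.496923313519451, 6.496923313519533])
mic (array([535.72166687, -53.45467469, 426.28822863]), [47.193725128993606, 47.19372512899358])
mic (array([565.01956519,   9.25714153, 101.06067854]), [56.48755934172862, 56.48755934172853])
mic (array([ 528.75274234, -113.9820974 ,  -10.88531971]), [4.610625174289028, 4.610625174288998])
rod2 [4.63478e+02 4.21864e+02 1.38762e+02 6.80000e-02]
rest [ 4.68023e+02  4.24378e+02 -3.10000e-01  6.10000e-02]
0.15 [ 241.9 -602.5  230.2] 
 [[ 0.928  0.373 -0.001]
 [ 0.373 -0.928  0.002]
 [-0.    -0.002 -1.   ]] [ 1.09  0.38  0.04  1.6  -0.02  1.16 -0.05]
```

Call:
{"api": "arm_command", "payload": {
  "dp": [
    [0,0,-0.9],
    [0,0,-0.9],
    [0,-0.5,-0.9],
    [0.3,-1,-0.5],
    [0.53,-1,0],
    [0.53,-1,0],
    [0.53,-1,0],
    [0.53,-1,0],
    [0.53,-1,0],
    [0.53,-1,0],
    [0.53,-1,0],
    [0.53,-1,0],
    [0.53,-1,0],
    [0.53,-1,0],
    [0.53,-1,0]
  ],
  "delta_rot": [
    [0,0,4.5],
    [0,0,4.5],
    [0,0,4.5],
    [0,0,4.5],
    [0,0,0],
    [0,0,0],
    [0,0,0],
    [0,0,0],
    [0,0,0],
    [0,0,0],
    [0,0,0],
    [0,0,0],
    [0,0,0],
    [0,0,0],
    [0,0,0]
  ],
  "claw": 85,
  "newtons": 80
}}

```text
clock: 2.02
eef_pos: [372.5, -270.5, 307.3]
orientation: [-0.006, 1.0, 0.025, -0.004]
contact_force: [0.4, -0.4, -0.1]
grip_width: 0.993
```

```bash
python3 pose.py
```

```text
2.02 [ 372.5 -270.5  307.3] 
 [[ 0.999  0.051 -0.009]
 [ 0.051 -0.999  0.012]
 [-0.009 -0.012 -1.   ]] [ 0.71 -0.03 -0.17  1.92 -0.01  1.26 -0.97]
```

Call:
{"api": "arm_command", "payload": {
  "dp": [
    [0.15,-1,0],
    [0.15,-1,0],
    [0.15,-1,0],
    [0.15,-1,0],
    [0.15,-1,0],
    [0.15,-1,0],
    [0.15,-1,0],
    [0.15,-1,0],
    [0.15,-1,0],
    [0.15,-1,0],
    [0.15,-1,0],
    [0.15,-1,0],
    [0.15,-1,0],
    [0.15,-1,0],
    [0.15,-1,0]
  ],
  "delta_rot": [
    [0,0,0],
    [0,0,0],
    [0,0,0],
    [0,0,0],
    [0,0,0],
    [0,0,0],
    [0,0,0],
    [0,0,0],
    [0,0,0],
    [0,0,0],
    [0,0,0],
    [0,0,0],
    [0,0,0],
    [0,0,0],
    [0,0,0]
  ]
}}

```text
clock: 3.9
eef_pos: [405.2, 120.7, 307.2]
orientation: [-0.005, 1.0, 0.026, -0.008]
contact_force: [1.5, 0.3, 0.9]
grip_width: 0.996
```

Call:
{"api": "arm_command", "payload": {
  "dp": [
    [0.15,-1,0],
    [0.15,-1,0],
    [0.15,-1,0],
    [0.15,-1,0],
    [0.15,-1,0],
    [0.15,-1,0],
    [0.15,-1,0],
    [0.15,-1,0],
    [0.15,-1,0],
    [0.15,-1,0],
    [0.15,-0.5,0],
    [0,0,0]
  ],
  "delta_rot": [
    [0,0,0],
    [0,0,0],
    [0,0,0],
    [0,0,0],
    [0,0,0],
    [0,0,0],
    [0,0,0],
    [0,0,0],
    [0,0,0],
    [0,0,0],
    [0,0,0],
    [0,0,0]
  ]
}}

```text
clock: 5.4
eef_pos: [430.7, 391.6, 304.6]
orientation: [-0.003, 1.0, 0.026, -0.01]
contact_force: [0.5, 0.3, -0.5]
grip_width: 1.0
```

```bash
python3 -c "
from h import *
s=snap('wrist','w1')
for m in [(0,0,11),(65,0,11),(-65,0,11)]:
    c,sn=np.cos(.067),np.sin(.067); print(np.round(proj(s,[463.5+c*m[0],421.9+sn*m[0],138.5+m[2]])))
print(np.round(ray(s,(320,200))[0]))"; python3 pose.py
```

```text
[[296. 148.]]
[[293.  72.]]
[[299. 214.]]
[499. 395. 446.]
5.45 [430.8 391.  304.6] 
 [[ 0.998  0.051 -0.021]
 [ 0.051 -0.999  0.004]
 [-0.021 -0.005 -1.   ]] [-0.06  0.33 -0.9   1.64  0.25  1.31 -2.52]
```

View pics/w1.png

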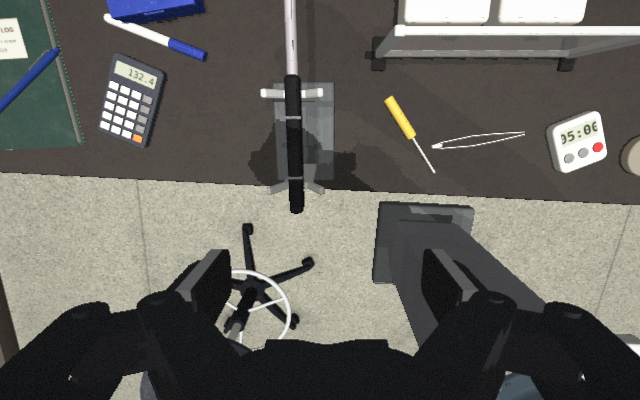

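Grip seen from (293,76) to (297,212), matching the predicted (293,72) and (299,214): the rod pose is confirmed. Moving above it.

Call:
{"api": "arm_command", "payload": {
  "dp": [
    [0.7,-0.6,0.5],
    [0.7,-0.6,0.5],
    [0,0,0.5],
    [0,0,0]
  ],
  "delta_rot": [
    [0,0.6,-0.5],
    [0,0.6,-0.4],
    [0,0,0],
    [0,0,0]
  ]
}}

```text
clock: 5.95
eef_pos: [466.4, 417.5, 265.7]
orientation: [0.0, 1.0, 0.03, 0.001]
contact_force: [-0.3, 0.4, -0.3]
grip_width: 0.995
```

```bash
cat > edge.py <<'E'
from h import *
import sys
s=snap('wrist',sys.argv[1]); g=s['img'].max(2).astype(int)
c,sn=np.cos(.067),np.sin(.067)
def P(m): return proj(s,[463.5+c*m[0]-sn*m[1],421.9+sn*m[0]+c*m[1],136.5+m[2]])[0]
for mx in(-12,0,12,30):
    a,b=P((mx,7,11)),P((mx,-7,11)); r=int(round(a[1])); row=g[r]; x=int((a[0]+b[0])/2)
    l=x
    while l>0 and row[l]<32:l-=1
    h=x
    while h<639 and row[h]<32:h+=1
    print(mx,np.round(a),np.round(b),'seen',l,h,row[x-14:x+15].tolist())
E
python3 edge.py w2; python3 pose.py
```

```text
-12 [313. 213.] [329. 213.] seen 309 325 [64, 80, 85, 76, 25, 18, 14, 8, 17, 19, 19, 16, 21, 18, 22, 15, 15, 2, 21, 37, 69, 87, 84, 85, 84, 88, 79, 53, 47]
0 [313. 200.] [329. 200.] seen 309 326 [64, 61, 62, 52, 4, 23, 18, 19, 17, 20, 13, 15, 16, 17, 11, 14, 21, 16, 10, 23, 38, 42, 41, 42, 40, 43, 50, 46, 43]
12 [312. 186.] [329. 186.] seen 308 327 [42, 35, 43, 30, 17, 19, 17, 23, 24, 24, 28, 21, 20, 19, 19, 18, 15, 10, 13, 20, 31, 41, 39, 43, 43, 44, 40, 39, 42]
30 [312. 165.] [329. 164.] seen 309 326 [64, 66, 58, 32, 14, 20, 12, 23, 16, 23, 20, 23, 20, 14, 7, 19, 22, 23, 19, 20, 41, 47, 49, 49, 47, 51, 45, 48, 52]
6.0 [466.8 417.9 266.5] 
 [[ 0.998  0.06   0.004]
 [ 0.06  -0.998  0.   ]
 [ 0.004  0.    -1.   ]] [-0.14  0.44 -0.86  1.59  0.35  1.27 -2.57]
```

Call:
{"api": "arm_command", "payload": {
  "dp": [
    [0,-0.27,0.9],
    [0,0,0.9],
    [0,0,0.9],
    [0,0,0.9],
    [0,0,0.9],
    [0,0,0.9],
    [0,0,0]
  ],
  "delta_rot": [
    [0,0,-0.3],
    [0,0,0],
    [0,0,0],
    [0,0,0],
    [0,0,0],
    [0,0,0],
    [0,0,0]
  ]
}}

```text
clock: 6.88
eef_pos: [464.3, 423.6, 123.4]
orientation: [0.001, 0.999, 0.034, 0.002]
contact_force: [0.2, -0.0, 0.7]
grip_width: 0.994
```

```bash
python3 pose.py
```

```text
6.88 [464.3 423.6 123.4] 
 [[ 0.998  0.068  0.004]
 [ 0.068 -0.998 -0.002]
 [ 0.003  0.002 -1.   ]] [-0.21  0.59 -0.79  1.71  0.48  1.04 -2.66]
```

Call:
{"api": "arm_command", "payload": {
  "dp": [
    [0,0,0.25],
    [0,0,0],
    [0,0,0],
    [0,0,0],
    [0,0,0],
    [0,0,0],
    [0,0,0],
    [0,0,0],
    [0,0,0],
    [0,0,0]
  ],
  "delta_rot": [
    [0,0,0],
    [0,0,0],
    [0,0,0],
    [0,0,0],
    [0,0,0],
    [0,0,0],
    [0,0,0],
    [0,0,0],
    [0,0,0],
    [0,0,0]
  ],
  "claw": 0,
  "newtons": 80
}}

```text
clock: 8.12
eef_pos: [465.5, 425.2, 119.6]
orientation: [-0.001, 0.999, 0.034, 0.004]
contact_force: [0.3, 0.8, -0.8]
grip_width: 0.151
```

```bash
python3 pose.py
```

```text
8.12 [465.5 425.2 119.6] 
 [[ 0.998  0.067  0.007]
 [ 0.067 -0.998  0.001]
 [ 0.007 -0.001 -1.   ]] [-0.21  0.59 -0.79  1.71  0.48  1.03 -2.66]
```

Call:
{"api": "arm_command", "payload": {
  "dp": [
    [0,0,-0.5],
    [0,0,-0.9],
    [0,0,-0.9],
    [0,0,-0.9],
    [0,0,-0.9],
    [0,0,-0.9],
    [0,0,-0.6],
    [0,0,0]
  ],
  "delta_rot": [
    [0,0,0],
    [0,0,0],
    [0,0,0],
    [0,0,0],
    [0,0,0],
    [0,0,0],
    [0,0,0],
    [0,0,0]
  ]
}}

```text
clock: 9.12
eef_pos: [464.6, 427.8, 275.8]
orientation: [-0.004, 0.999, 0.035, 0.008]
contact_force: [0.1, 0.2, -0.9]
grip_width: 0.148
```

Call:
{"api": "arm_command", "payload": {
  "dp": [
    [-0.2,0.7,0],
    [-0.2,0.8,0],
    [-0.2,0.8,0],
    [-0.2,0.8,0],
    [-0.2,0.8,0],
    [-0.2,0.8,0],
    [-0.2,0.8,0],
    [-0.2,0.6,0],
    [-0.2,0.4,0],
    [0,0,0]
  ],
  "delta_rot": [
    [0,0,0],
    [0,0,0],
    [0,0,0],
    [0,0,0],
    [0,0,0],
    [0,0,0],
    [0,0,0],
    [0,0,0],
    [0,0,0.5],
    [0,0,0.5]
  ]
}}

```text
clock: 10.38
eef_pos: [424.3, 253.9, 266.3]
orientation: [-0.0, 1.0, 0.027, 0.001]
contact_force: [-0.4, 0.3, -1.1]
grip_width: 0.15
```

```bash
python3 pose.py
python3 - <<'E'
from h import *
snap('top','t3');snap('scene','s3')
a=cv2.imread('pics/top_' if 0 else 'pics/t3.png')[95:225,280:410]; b=cv2.imread('pics/s3.png')[110:250,225:375]
a=cv2.resize(a,(390,390),interpolation=cv2.INTER_CUBIC); b=cv2.resize(b,(410,383),interpolation=cv2.INTER_CUBIC)
o=np.zeros((390,800,3),np.uint8); o[:,:390]=a; o[:383,390:]=b; cv2.imwrite('pics/c3.png',o)
E
```

```text
10.38 [424.3 253.9 266.3] 
 [[ 0.999  0.053  0.002]
 [ 0.053 -0.999  0.001]
 [ 0.002 -0.001 -1.   ]] [ 0.23  0.13 -0.9   1.89  0.11  1.17 -2.23]
```

View pics/c3.png

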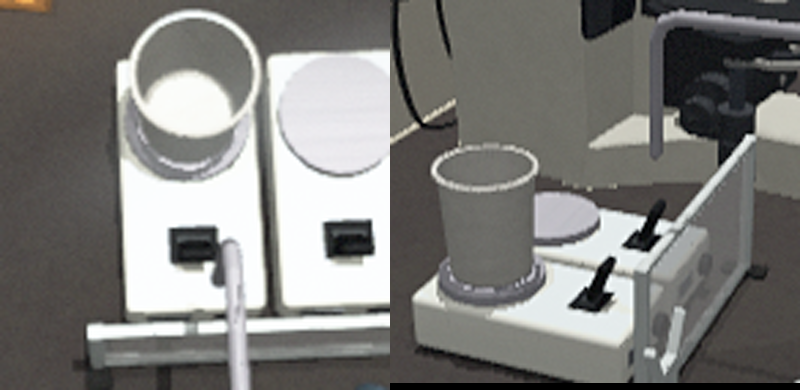

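Run:
```python
from h import *
T,S=load('t3'),load('s3')
tp=lambda u,v:(280+u/3-.33,95+v/3-.33); sp=lambda u,v:(225+(u-390)/2.733-.33,110+v/2.733-.33)
print('tip',tri([(T,tp(219,282)),(S,sp(655,157))]))
print('bend',tri([(T,tp(231,244)),(S,sp(657,17))]))
print('levA',tri([(T,tp(196,244)),(S,sp(608,260))]),'levB',tri([(T,tp(350,240)),(S,sp(657,203))]))
c,sn=np.cos(.053),np.sin(.053)
o=np.array([424.3,253.9,266.3+17]); tip=o+[172*c,172*sn,-105]; print('model tip',tip)
print('pred tip px crop', (proj(T,tip)[0]-[280,95]+.33)*3,(proj(S,tip)[0]-[225,110]+.33)*2.733+[390,0])
for g in([578.3,213.5,.05],):
  for y in(52.5,-52.5):
    c,sn=np.cos(g[2]),np.sin(g[2]);m=(52.6,y);X=[g[0]+c*m[0]-sn*m[1],g[1]+sn*m[0]+c*m[1],87]
    print('lev model',X,(proj(T,X)[0]-[280,95]+.33)*3,(proj(S,X)[0]-[225,110]+.33)*2.733+[390,0])
```

```text
tip (array([594.18259274, 261.38016247, 176.96204823]), [1.0552188997906735, 1.0552188997907297])
bend (array([592.82159219, 262.45440344, 280.55614938]), [1.0560682192621633, 1.0560682192621578])
levA (array([633.49771501, 268.72063003,  88.32705046]), [2.7875625555441665, 2.7875625555445342]) levB (array([637.03359721, 169.625491  ,  91.15606404]), [2.135666150609428, 2.1356661506094055])
model tip [596.05848254 263.01173279 178.3       ]
pred tip px crop [215.73046168 276.62256106] [653.12281557 155.95329964]
lev model [np.float64(628.2103573100646), np.float64(268.56329297437344), 87] [197.57876279 256.48657821] [610.7779649  262.10934509]
lev model [np.float64(633.4581700834858), np.float64(163.69451563290195), 87] [359.29146007 250.03914306] [661.34792313 204.96125255]
```

Call:
{"api": "arm_command", "payload": {
  "dp": [
    [0.47,-0.23,0],
    [0,0,0],
    [0,0,0.6],
    [0,0,0.8],
    [0,0,0.8],
    [0,0,0.3],
    [0,0,0]
  ],
  "delta_rot": [
    [0,0,0],
    [0,0,0],
    [0,0,0],
    [0,0,0],
    [0,0,0],
    [0,0,0],
    [0,0,0]
  ]
}}

```text
clock: 11.35
eef_pos: [436.1, 265.0, 199.5]
orientation: [-0.002, 1.0, 0.03, -0.0]
contact_force: [0.0, 1.1, -0.8]
grip_width: 0.152
```

```bash
cat > chk.py <<'E'
from h import *
import sys
n=sys.argv[1]; snap('top','t'+n);snap('scene','s'+n)
a=cv2.imread(f'pics/t{n}.png')[95:225,280:410]; b=cv2.imread(f'pics/s{n}.png')[110:250,225:375]
a=cv2.resize(a,(390,390),interpolation=cv2.INTER_CUBIC); b=cv2.resize(b,(410,383),interpolation=cv2.INTER_CUBIC)
o=np.zeros((390,800,3),np.uint8); o[:,:390]=a; o[:383,390:]=b; cv2.imwrite(f'pics/c{n}.png',o)
E
python3 pose.py; python3 chk.py 4
```

```text
11.35 [436.1 265.  199.5] 
 [[ 0.998  0.059 -0.001]
 [ 0.059 -0.998  0.005]
 [-0.001 -0.005 -1.   ]] [ 0.17  0.26 -0.88  1.93  0.22  1.06 -2.32]
```

View pics/c4.png

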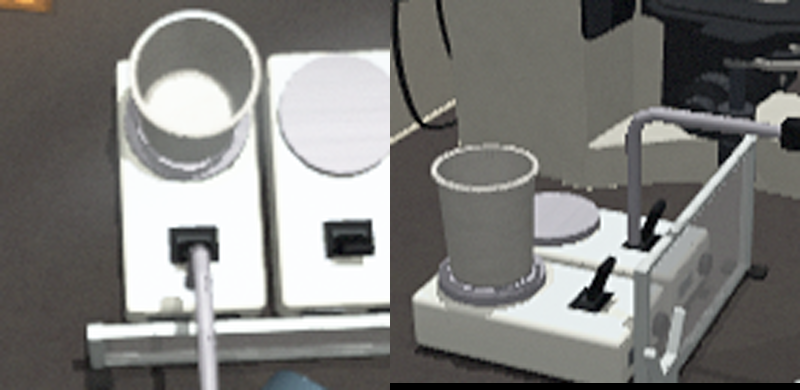

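The rod now hangs at about (606, 274, 110), between guard and lever, and 5 mm too far left. I'll correct that and descend.

Call:
{"api": "arm_command", "payload": {
  "dp": [
    [0,0.16,0],
    [0,0,0],
    [0,0,0.5],
    [0,0,0.6],
    [0,0,0.4],
    [0,0,0]
  ],
  "delta_rot": [
    [0,0,0.5],
    [0,0,0],
    [0,0,0],
    [0,0,0],
    [0,0,0],
    [0,0,0]
  ]
}}

```text
clock: 12.2
eef_pos: [438.1, 261.4, 161.5]
orientation: [-0.003, 1.0, 0.024, 0.002]
contact_force: [-0.7, 0.5, -0.4]
grip_width: 0.15
```

```bash
python3 pose.py
```

```text
12.2 [438.1 261.4 161.5] 
 [[ 0.999  0.049  0.003]
 [ 0.049 -0.999  0.006]
 [ 0.003 -0.006 -1.   ]] [ 0.14  0.31 -0.86  1.97  0.28  0.98 -2.37]
```

Call:
{"api": "arm_command", "payload": {
  "dp": [
    [0.4,0,0],
    [0.4,0,0],
    [0.4,0,0],
    [0.3,0,0],
    [0,0,0]
  ],
  "delta_rot": [
    [0,0,0],
    [0,0,0],
    [0,0,0],
    [0,0,0],
    [0,0,0]
  ]
}}

```text
clock: 12.82
eef_pos: [478.2, 263.9, 162.1]
orientation: [-0.003, 1.0, 0.024, 0.001]
contact_force: [-0.5, -0.6, 0.5]
grip_width: 0.148
```

Call:
{"api": "arm_command", "payload": {
  "dp": [
    [0.15,0,0],
    [0.1,0,0],
    [0,0,0]
  ],
  "delta_rot": [
    [0,0,0],
    [0,0,0],
    [0,0,0]
  ]
}}

```text
clock: 13.2
eef_pos: [478.8, 265.2, 163.0]
orientation: [-0.001, 1.0, 0.025, -0.004]
contact_force: [0.1, -0.4, -2.0]
grip_width: 0.147
```

```bash
python3 pose.py; python3 -c "
from plant import ctrl; s=ctrl.sense(); print(s['contact_force'],s['moment'])"; python3 chk.py 5
```

```text
13.2 [478.8 265.2 163. ] 
 [[ 0.999  0.05  -0.008]
 [ 0.05  -0.999  0.002]
 [-0.007 -0.003 -1.   ]] [ 0.12  0.39 -0.82  1.87  0.32  1.03 -2.36]
[ 0.09788593 -0.44847155 -1.9754947 ] [0.03120274 0.15599777 0.03209188]
```

View pics/c5.png

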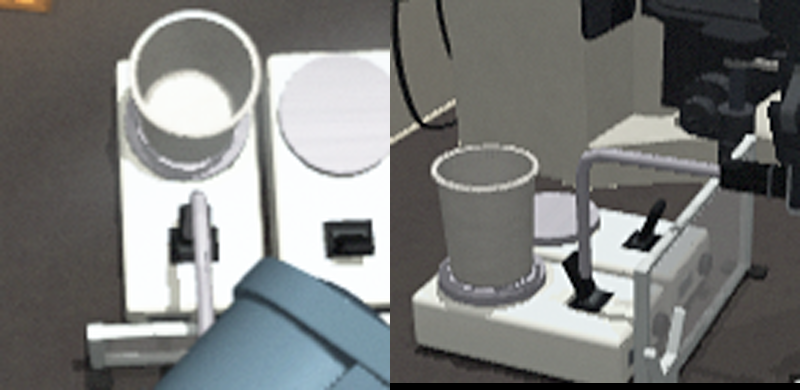

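Call:
{"api": "arm_command", "payload": {
  "dp": [
    [0.25,0,0],
    [0.25,0,0]
  ],
  "delta_rot": [
    [0,0.5,0],
    [0,0,0]
  ]
}}

```text
clock: 13.55
eef_pos: [479.1, 266.8, 161.8]
orientation: [0.002, 1.0, 0.027, -0.011]
contact_force: [-16.7, -2.7, 14.8]
grip_width: 0.152
```

```bash
python3 pose.py; python3 -c "
from plant import ctrl; s=ctrl.sense(); print(s['contact_force'],s['moment'])
from h import *
S=load('s5');T=load('t5')
for gx in(578.3,582):
  g=[gx,213.5,.05]
  for th in (.45,.35,.25,.1):
    c,sn=np.cos(.05),np.sin(.05);m=(70+40*np.sin(th),52.5);X=[g[0]+c*m[0]-sn*m[1],g[1]+sn*m[0]+c*m[1],51+40*np.cos(th)]
    print(gx,th,np.round((proj(T,X)[0]-[280,95]+.33)*3),np.round((proj(S,X)[0]-[225,110]+.33)*2.733+[390,0]))
"; python3 chk.py 6
```

```text
13.55 [479.1 266.8 161.8] 
 [[ 0.998  0.053 -0.022]
 [ 0.053 -0.999 -0.004]
 [-0.022  0.003 -1.   ]] [ 0.11  0.4  -0.82  1.86  0.32  1.04 -2.36]
[-16.66990675  -2.67070045  14.80344619] [-0.786432    2.69927614 -0.33696856]
578.3 0.45 [195. 204.] [569. 254.]
578.3 0.35 [195. 209.] [573. 253.]
578.3 0.25 [196. 215.] [578. 252.]
578.3 0.1 [196. 223.] [585. 253.]
582 0.45 [195. 199.] [565. 253.]
582 0.35 [195. 204.] [569. 252.]
582 0.25 [196. 209.] [574. 251.]
582 0.1 [196. 217.] [581. 252.]
```

View pics/c6.png

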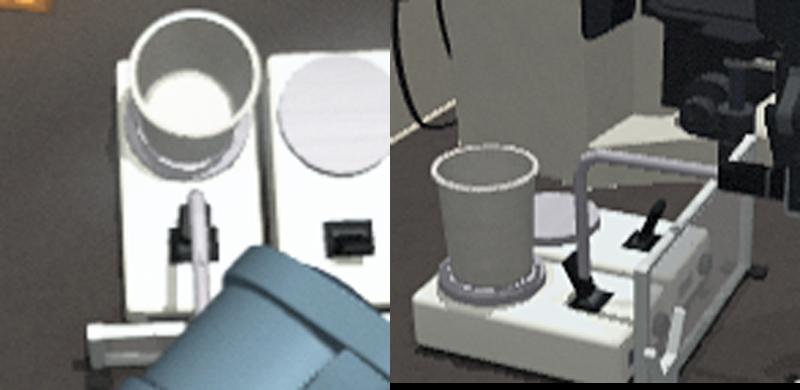

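Force rose to 17 N against a hard stop, with the lever tip at crop (570,257), which matches 0.45 rad "on". Backing off and lifting.

Call:
{"api": "arm_command", "payload": {
  "dp": [
    [-0.3,0,0],
    [-0.4,0,0],
    [-0.4,0,0],
    [-0.1,0,0],
    [0,0,0]
  ],
  "delta_rot": [
    [0,0,0],
    [0,0,0],
    [0,0,0],
    [0,0,0],
    [0,0,0]
  ]
}}

```text
clock: 14.28
eef_pos: [449.9, 265.0, 162.7]
orientation: [0.001, 1.0, 0.026, -0.008]
contact_force: [0.3, 0.1, -1.0]
grip_width: 0.155
```

```bash
python3 pose.py
```

```text
14.28 [449.9 265.  162.7] 
 [[ 0.998  0.053 -0.017]
 [ 0.053 -0.999 -0.002]
 [-0.017  0.001 -1.   ]] [ 0.13  0.35 -0.85  1.92  0.29  1.02 -2.37]
```

Call:
{"api": "arm_command", "payload": {
  "dp": [
    [-0.2,0,-0.5],
    [0,0,-0.9],
    [0,0,-0.9],
    [0,0,-0.9],
    [0,0,-0.9],
    [0,0,-0.5],
    [0,0,0]
  ],
  "delta_rot": [
    [0,0,0],
    [0,0,0],
    [0,0,0],
    [0,0.5,0],
    [0,0.5,0],
    [0,0,0],
    [0,0,0]
  ]
}}

```text
clock: 15.15
eef_pos: [446.8, 265.6, 286.0]
orientation: [-0.0, 1.0, 0.026, 0.003]
contact_force: [0.3, 0.0, -0.8]
grip_width: 0.148
```

```bash
python3 pose.py
```

```text
15.15 [446.8 265.6 286. ] 
 [[ 0.999  0.053  0.005]
 [ 0.053 -0.999  0.   ]
 [ 0.005  0.    -1.   ]] [ 0.21  0.17 -0.9   1.81  0.15  1.22 -2.25]
```

Call:
{"api": "arm_command", "payload": {
  "dp": [
    [0.13,-0.7,0],
    [0.13,-0.8,0],
    [0.13,-0.8,0],
    [0.13,-0.8,0],
    [0.13,-0.8,0],
    [0.13,-0.8,0],
    [0.13,-0.7,0],
    [0.13,-0.6,0],
    [0,0,0]
  ],
  "delta_rot": [
    [0,0,0],
    [0,0,0],
    [0,0,0],
    [0,0,-0.4],
    [0,0,-0.4],
    [0,0,0],
    [0,0,0],
    [0,0,0],
    [0,0,0]
  ]
}}

```text
clock: 16.27
eef_pos: [462.3, 415.2, 274.1]
orientation: [0.006, 0.999, 0.031, -0.006]
contact_force: [0.7, 0.6, -0.4]
grip_width: 0.151
```

```bash
python3 pose.py
python3 - <<'E'
from h import *
snap('top','t7');snap('scene','s7')
b=cv2.imread('pics/s7.png')[60:340,160:440]
cv2.imwrite('pics/c7.png',cv2.resize(b,(600,600),interpolation=cv2.INTER_CUBIC))
E
```

```text
16.27 [462.3 415.2 274.1] 
 [[ 0.998  0.063 -0.011]
 [ 0.063 -0.998 -0.012]
 [-0.012  0.011 -1.   ]] [-0.12  0.45 -0.89  1.57  0.35  1.31 -2.57]
```

View pics/c7.png

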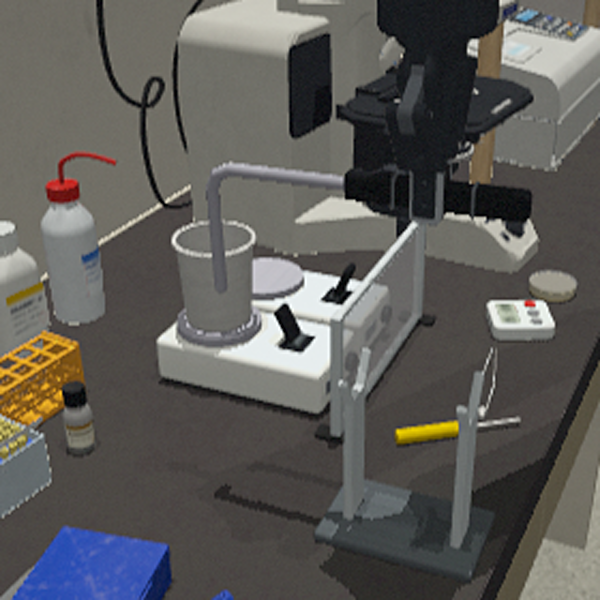

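Lever A leans away (tip 282,308), lever B is still off, and the beaker is in place. Next: is the rod still level in the hand?

Run:
```python
from h import *
from scipy.optimize import least_squares
S=load('s7')
R=np.array([[.998,.063,-.011],[.063,-.998,-.012],[-.012,.011,-1.]]); o=np.array([462.3,415.2,274.1])
M=np.array([[172,0,0],[172,0,-102],[65,0,11],[65,0,-11],[-65,7,11],[-65,7,-11]],float)
ob=np.array([[215,174],[222,289],[345,171],[346,199],[528,190],[528,219]])*280/600+[160,60]-.25
def pts(q):
    p,dx,dz=q; c,s=np.cos(p),np.sin(p)
    m=np.c_[c*M[:,0]+s*M[:,2]+dx, M[:,1], -s*M[:,0]+c*M[:,2]+dz]  # rod frame relative grasp pt; pitch p nose down
    return o+(m*[1,-1,-1]-[0,0,17])@R.T
r=least_squares(lambda q:(proj(S,pts(q))-ob).ravel(),[0,0,0],x_scale=[.1,5,5]); print(r.x); print(np.round(r.fun.reshape(-1,2),1).tolist())
```

```text
[ 0.03446729 -1.96590254  1.40269028]
[[-2.3, -1.4], [1.0, 2.0], [-0.2, -0.9], [0.0, -0.2], [0.9, -0.1], [0.1, 1.1]]
```

Call:
{"api": "arm_command", "payload": {
  "dp": [
    [0.15,-0.39,0],
    [0,0,0.8],
    [0,0,0.8],
    [0,0,0.8],
    [0,0,0.3],
    [0,0,0]
  ],
  "delta_rot": [
    [0.7,1.1,0],
    [0,1.1,0],
    [0,0,0],
    [0,0,0],
    [0,0,0],
    [0,0,0]
  ]
}}

```text
clock: 17.12
eef_pos: [470.2, 422.4, 203.9]
orientation: [-0.001, 0.999, 0.028, 0.016]
contact_force: [-0.3, -0.3, -1.2]
grip_width: 0.148
```

```bash
python3 pose.py
```

```text
17.12 [470.2 422.4 203.9] 
 [[ 0.998  0.057  0.032]
 [ 0.057 -0.998  0.002]
 [ 0.032 -0.    -0.999]] [-0.16  0.5  -0.85  1.66  0.43  1.15 -2.63]
```

Call:
{"api": "arm_command", "payload": {
  "dp": [
    [-0.26,-0.12,0.5],
    [0,0,0.8],
    [0,0,0.5],
    [0,0,0]
  ],
  "delta_rot": [
    [0,0,-0.5],
    [0,0,0],
    [0,0,0],
    [0,0,0]
  ]
}}

```text
clock: 17.62
eef_pos: [464.8, 425.9, 156.1]
orientation: [-0.001, 0.999, 0.033, 0.016]
contact_force: [0.1, 0.0, -1.6]
grip_width: 0.149
```

```bash
python3 pose.py
python3 - <<'E'
from h import *
snap('top','t8');snap('scene','s8')
a=cv2.imread('pics/t8.png')[150:310,200:330];b=cv2.imread('pics/s8.png')[150:335,220:420]
o=np.zeros((480,800,3),np.uint8); o[:,:390]=cv2.resize(a,(390,480),interpolation=cv2.INTER_CUBIC); o[:379,390:]=cv2.resize(b,(410,379),interpolation=cv2.INTER_CUBIC); cv2.imwrite('pics/c8.png',o)
E
```

```text
17.62 [464.8 425.9 156.1] 
 [[ 0.997  0.066  0.032]
 [ 0.066 -0.998  0.003]
 [ 0.032 -0.001 -0.999]] [-0.19  0.55 -0.82  1.7   0.48  1.08 -2.67]
```

View pics/c8.png

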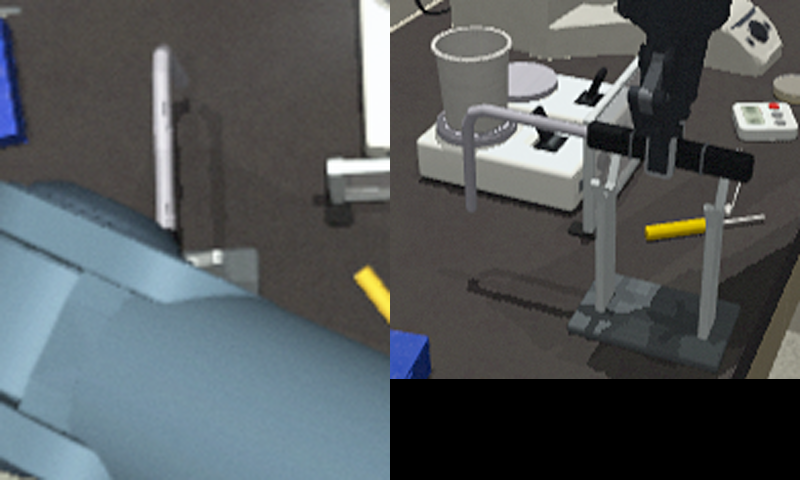

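Call:
{"api": "arm_command", "payload": {
  "dp": [
    [0,0,0.4],
    [0,0,0.4],
    [0,0,0.4],
    [0,0,0.12],
    [0,0,0]
  ],
  "delta_rot": [
    [0,0,0],
    [0,0,0],
    [0,0,0],
    [0,0,0],
    [0,0,0]
  ]
}}

```text
clock: 18.35
eef_pos: [467.5, 427.3, 123.3]
orientation: [-0.002, 0.999, 0.033, 0.018]
contact_force: [-0.6, 1.1, -0.0]
grip_width: 0.146
```

```bash
python3 pose.py
```

```text
18.35 [467.5 427.3 123.3] 
 [[ 0.997  0.065  0.035]
 [ 0.065 -0.998  0.006]
 [ 0.036 -0.004 -0.999]] [-0.2   0.59 -0.8   1.72  0.51  1.02 -2.69]
```

Call:
{"api": "arm_command", "payload": {
  "dp": [
    [-0.05,0.08,0.06],
    [0,0,0.06],
    [0,0,0]
  ],
  "delta_rot": [
    [0,0,0],
    [0,0,0],
    [0,0,0]
  ]
}}

```text
clock: 18.73
eef_pos: [466.7, 425.4, 121.0]
orientation: [-0.003, 0.999, 0.033, 0.018]
contact_force: [-0.7, 0.2, -1.3]
grip_width: 0.145
```

```bash
python3 pose.py; python3 -c "
from plant import ctrl; s=ctrl.sense(); print(s['contact_force'],s['moment'])"
```

```text
18.73 [466.7 425.4 121. ] 
 [[ 0.997  0.065  0.036]
 [ 0.065 -0.998  0.006]
 [ 0.037 -0.004 -0.999]] [-0.2   0.58 -0.8   1.73  0.51  1.02 -2.69]
[-0.68507694  0.24857765 -1.27032941] [ 0.00250734  0.04708966 -0.02206189]
```

Call:
{"api": "arm_command", "payload": {
  "dp": [
    [0,0,0.06],
    [0,0,0.04],
    [0,0,0]
  ],
  "delta_rot": [
    [0,0,0],
    [0,0,0],
    [0,0,0]
  ]
}}

```text
clock: 19.1
eef_pos: [466.8, 425.7, 121.0]
orientation: [-0.002, 0.999, 0.033, 0.019]
contact_force: [0.6, -0.3, -1.1]
grip_width: 0.148
```

Call:
{"api": "arm_command", "payload": {
  "dp": [
    [0,0,0],
    [0,0,0],
    [0,0,0],
    [0,0,0],
    [0,0,0],
    [0,0,0]
  ],
  "delta_rot": [
    [0,0,0],
    [0,0,0],
    [0,0,0],
    [0,0,0],
    [0,0,0],
    [0,0,0]
  ],
  "claw": 60
}}

```text
clock: 19.85
eef_pos: [467.6, 426.5, 120.8]
orientation: [-0.003, 0.999, 0.033, 0.019]
contact_force: [0.8, 0.1, 0.1]
grip_width: 0.702
```

```bash
python3 pose.py
```

```text
19.85 [467.6 426.5 120.8] 
 [[ 0.997  0.065  0.039]
 [ 0.065 -0.998  0.008]
 [ 0.039 -0.005 -0.999]] [-0.2   0.59 -0.8   1.73  0.52  1.01 -2.69]
```

Released. Retreating straight up, then back clear of the rod for a look.

Call:
{"api": "arm_command", "payload": {
  "dp": [
    [0,0,-0.5],
    [0,0,-0.8],
    [0,0,-0.9],
    [0,0,-0.9],
    [0,0,-0.9],
    [0,0,-0.9],
    [0,0,-0.9],
    [0,0.8,0],
    [0,0.9,0],
    [0,0.9,0],
    [0,0.9,0],
    [0,0.9,0],
    [0,0.9,0],
    [0,0.9,0],
    [0,0.9,0],
    [0,0.9,0],
    [0,0,0]
  ],
  "delta_rot": [
    [0,0,0],
    [0,0,0],
    [0,0,0],
    [0,0,0],
    [0,0,0],
    [0,0,0],
    [0,0,0],
    [0,0,0],
    [0,0,0],
    [0,0,0],
    [0,0,0],
    [0,0,0],
    [0,0,0],
    [0,0,0],
    [0,0,0],
    [0,0,0],
    [0,0,0]
  ]
}}

```text
clock: 21.98
eef_pos: [475.7, 230.9, 299.9]
orientation: [-0.011, 0.999, 0.038, 0.036]
contact_force: [0.5, 1.3, 0.6]
grip_width: 0.7
```

```bash
python3 pose.py
python3 - <<'E'
from h import *
snap('top','t9');snap('scene','s9')
a=cv2.imread('pics/t9.png')[85:310,225:455];b=cv2.imread('pics/s9.png')[150:335,220:420]
o=np.zeros((400,800,3),np.uint8); o[:391,:400]=cv2.resize(a,(400,391),interpolation=cv2.INTER_CUBIC); o[:370,400:]=cv2.resize(b,(400,370),interpolation=cv2.INTER_CUBIC); cv2.imwrite('pics/c9.png',o)
d=np.abs(load('s9')['img'].astype(int)-load('scene0')['img']).sum(2)[200:330,255:420]; print('scene diff px at rest',(d>60).sum(), np.argwhere(d>60)[:40].tolist())
E
```

```text
21.98 [475.7 230.9 299.9] 
 [[ 0.994  0.077  0.071]
 [ 0.076 -0.997  0.024]
 [ 0.072 -0.018 -0.997]] [ 0.31  0.12 -0.9   1.82  0.13  1.17 -2.12]
scene diff px at rest 1582 [[1, 37], [1, 38], [2, 36], [2, 37], [2, 38], [2, 39], [3, 35], [3, 36], [3, 37], [3, 38], [3, 39], [3, 50], [3, 51], [4, 34], [4, 35], [4, 36], [4, 37], [4, 38], [4, 39], [4, 40], [4, 49], [4, 50], [4, 51], [4, 52], [5, 33], [5, 34], [5, 35], [5, 36], [5, 37], [5, 38], [5, 39], [5, 40], [5, 48], [5, 49], [5, 50], [5, 51], [5, 52], [6, 33], [6, 34], [6, 35]]
```

View pics/c9.png

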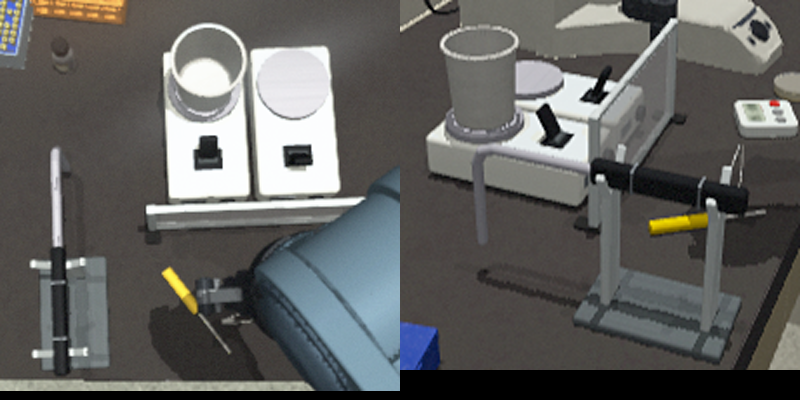

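The rod sits in both forks with its ends at (597,168) and (748,197), against (597,169) and (747,200) before. Lever A is on, lever B off, the beaker is unmoved, and the gripper is clear.

```bash
python3 -c "
from plant import ctrl; print(ctrl.hand_in())"
```

```text
the job is handed in; nothing more can be done
None
```

The beaker stirrer's lever is pushed fully over to "on", the rod is back in its rest and released, and the job is handed in at about 22 s on the robot's clock.

- **Push:** I took the rod from the rest, reached over the guard and pushed until the lever hit its end stop. The force there was about 17 N sideways plus 15 N vertical, well under the limits.
- **Rod slip:** The push seems to have tilted the rod about 2° nose-down in the fingers. I tilted the tool to compensate before setting the rod down.
- **Last pictures:** The beaker stirrer's lever leans away from the guard, and the other lever is still off. The beaker is where it was. The rod lies level in both forks within 1–2 mm of its original place, and the arm is touching nothing.
- **Disagreements:** My image measurements of the guard and lever positions differed by up to about 5 mm along x. I allowed for that with the clearance when lowering the rod. A pixel comparison of the rest area before and after differed in 1582 pixels. I did not break that down; part of it comes from the arm's shadow and the moved lever, so I relied on the grip-end positions instead.

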